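# Start the chocolate warmer

### The job

Start the chocolate warmer with the tips of the closed fingers, grasping nothing: first push the raised half of the rocker switch right down, then press the long bar key right down so that it stays down, and last press the large round key right down for a moment and let it come up again. Do not press the small square key or anything out of this order, and leave the pot, the bowl and the plate with the bun where they are.

Things in the scene. Friction and masses are not known exactly. Their poses are not given: they have to be found in the camera images.
- warmer: White chocolate warmer fixed to the table, 280 (x) x 310 (y) x 60 mm high; origin centre of underside, its front (-x) towards the robot, turned up to 0.3 rad. Four controls, all white plastic on dark steel plates (68 mm square, 3 thick), in a row on its flat top at x = -98, y = -108, -36, 36, 108 mm; which is where changes, none is turned relative to the warmer. Pot behind them at x = +50.
- rocker_raised (a point): Push point on the top face of the rocker's half towards the robot, 22 mm from the pivot; moves and tilts with it. The rocker is a shallow V from the side, 60 mm long (warmer x), 32 wide (y), pivot along warmer y, 73 mm above the table. Off: near half stands up at 0.3 rad, far half level, this point about 79 mm above the table. On: near half level, this point at 73 mm.
- rocker (a joint): Angle of the rocker switch: about 0 (0 to 0.04) is off, near half raised; 0.30 is fully on, near half level. It has friction only (about 3 N at the push point) and stays where it is left.
- bar_key_top (a point): Centre of the top face of the long bar key, 50 mm (warmer y) x 20 mm (warmer x), top 76 mm above the table when up. It has 6 mm of straight travel downwards, needs about 3 N and stays down when pressed (friction, no spring).
- bar_key (a joint): Travel of the bar key: 0 up, 0.006 m fully down.
- round_key_top (a point): Centre of the top face of the large round key, 36 mm in diameter, top 76 mm above the table when up. 6 mm of straight travel downwards against a spring, fully down at 5 N; it comes up by itself.
- round_key (a joint): Travel of the round key: 0 up, 0.006 m fully down.
- square_key_top (a point): Centre of the top face of the small square key, 18 x 18 mm, top 76 mm above the table when up: not to be pressed. Spring key with 6 mm travel.
- square_key (a joint): Travel of the square key: 0 up, 0.006 m fully down.
- pot: Closed steel pot, 146 mm across the lid (196 mm over its two side grips), 61 mm high to the top of its black knob, standing loose on the hot plate 64 mm above the table; origin at the centre of its underside.
- bowl: White bowl of sweets, 130 mm across, 42 mm high, loose on the table to the warmer's left (+y); origin at the centre of its underside.
- plate: White plate with a bun on it (one piece), 170 mm across, 52 mm high, loose on the table to the warmer's right (-y); origin at the centre of its underside.

How it is judged:
On the way, in this order (a step that is already met when the one before it is completed fails the run):
1. the rocker is pushed over to on (value of joint rocker above 0.24 rad), for 0.1 s.
2. the bar key is pressed down (value of joint bar_key above 0.0042 m), for 0.1 s.
3. the round key is pressed down (value of joint round_key above 0.0042 m), for 0.1 s.
4. the round key is let go (value of joint round_key below 0.001 m), for 0.1 s.
At the end, for the whole second after the job is handed in: The rocker is on (beyond 0.24 rad of 0.30), the bar key is down (more than 4.2 mm of 6), the round key has been pressed (more than 4.2 mm of 6) and is up again (within 1 mm), the square key is up (value of joint rocker above 0.24 rad and value of joint bar_key above 0.0042 m and value of joint each of round_key, square_key below 0.001 m); the robot touches nothing.
It fails at once if the square key is pressed (more than 2 mm) (value of joint square_key above 0.002 m).
It fails at once if the bar key is pressed before the rocker is on (value of joint bar_key above 0.002 m and value of joint rocker below 0.24 rad).
It fails at once if the round key is pressed before the bar key is down (value of joint round_key above 0.002 m and value of joint bar_key below 0.0042 m).
It fails at once if the pot, bowl or plate is lifted, carried or pushed more than 30 mm (distance of any of pot, bowl, plate from where it was at the start of the episode above 0.03 m).
It also fails if it takes over 40 s, if anything falls off the work surface, if the arm or the gripper's body presses on something with over 40 N, if the wrist force passes 120 N, or if a joint passes its speed limit or range.

### The arm

A 7-joint arm with a two-finger parallel gripper is mounted at the origin on the work surface. World frame = base frame: x ahead of the robot, y to its left, z up, the work surface at z = 0. Lengths are in m, angles in rad, forces in N, time in s.
With the tool pointing down it reaches from about 0.35 to 0.9 m from the base axis. Payload 8.1 kg.
Tool frame: the origin (TCP) lies at the centre of the arm's flange, where the gripper is bolted on; the fingertips stand 178 mm ahead of it and the grasp point (between the pads) lies 159 mm ahead of it; x points along the fingers, z is the direction in which the jaws open and shut, and the axes are right-handed (so a half turn about x gives the same grasp; the last joint's range is limited). The gripper opens to 92 mm and grips with 3 to 60 N. Pads are 19 mm wide; open, the fingers measure 130 mm over their backs; the gripper's body (75 mm by 190 mm) begins 47 mm behind the grasp point.
Start: joints at [1.128, 0.434, 0.025, 1.573, -0.012, 1.134, -0.075], TCP at [0.208, -0.589, 0.405] pointing down, gripper open.
Joint ranges: [-2.62, 2.62], [-0.44, 2.09], [-1.27, 1.32], [0.08, 2.57], [-1.32, 4.46], [0.12, 2], [-2.74, 2.74]. Speed limits (rad/s): [2.22, 2.22, 3.01, 3.01, 3.14, 3.14, 3.14].

### API

Orientations are given as a rotation vector (axis times angle).
In Python, from cell import arm, get_image, search_frame, pinpoint gives the robot as it stands.
- The arm moves only by the tool arm_command, never from a script. Its argument "motion" is a list of rows, each a list of 7 numbers: the finger opening in mm, from 0 to 91.8, then the shift along the tool's x, y, z in mm, then the turn, a rotation vector about the tool's x, y, z in degrees. In form: [[fingers, x, y, z, ax, ay, az], ...]. A call has 1 to 5 rows; each row shifts and turns the commanded pose from where the row before left it, along the tool's axes as they then stand; what a row does not reach is not made up. A row lasts 1/8 s, in which the tool goes at most 62.5 mm and 10.7 degrees, less where a joint would pass 70% of its speed; a pose out of reach is approached as far as the arm can. A call with a gripper value outside its range is refused whole. The fingers move at their own pace and stop on an object; "newtons" is the grip in N (left out, the last holds). Time passes only in rows, so rows that do not move let the fingers close. It gives the time, the measured TCP pose, the force and the opening at its end, in the units of the state.
- arm.observe(): the state, without advancing time (a new reading comes with each control period).
- get_image(name): name is "scene" or "top" or "wrist"; returns a dict with "frame" (384x512x3 uint8, red, green, blue), "range_z" (384x512 float32, m along the optical axis (not along the pixel's ray), 0 where there is no reading), "K" (3x3 intrinsics, pixels), "origin" and "rotation" of the camera in the world; the wrist camera has in their place "tool_from_camera" (4x4, takes a point from camera to tool coordinates, whose origin is the TCP and whose axes are the tool frame's). Camera axes: x right, y down, z forward; pixel columns grow to the right and rows downward; lengths in m; the calibration is good to about 2 mm. The wrist camera is an equidistant fisheye: a pixel r from the principal point sees the ray r / f radians off the axis. A picture is of the moment at which its call begins: read the wrist's pose just before it.
- arm.sign_off(): hands the job in, once; it reports no verdict.
Trained networks look in the newest picture that a camera, given by its name, has taken for a name from the list of things; names that differ only in an ending like _2 or _b are one class to them, and where a whole thing is asked for, a point or a joint stands for the part that bears it (a point fixed in the world has none). Each returns a list of dicts, best first, with "p" (0 to 1); they miss things now and then, are a little off and sometimes report something else, mostly with a low value. They report only what shows in the picture. A call takes as long as a camera call.
- search_frame(camera, target): "point" ([x, y, z] in m, in world coordinates, good to about 4 mm: the middle of the surface that is visible of it).
- pinpoint(camera, target): "point" ([x, y, z] in m, in world coordinates, good to about 4 mm: a listed point, or the origin of a listed thing).
The state is a dict: "clock": time; "joints": joint angles; "dq": joint speeds; "joint_efforts": joint torques, N m; "position": TCP position; "ee_rot": TCP orientation; "force": force on the tool from outside, world axes, zero at the start; "ft_torque": the same for the moment, N m; "width": opening from 0.0 (shut) to 1.0 (fully open).
Only numpy, scipy, OpenCV 4.12 (cv2) and the standard library are available. Lean on these libraries where they do the work, as an engineer would, in place of code of your own. Each camera call takes 0.05 s, during which the arm holds its last target. There are 200 camera calls.

## Working session

There is one attempt and no reset: what is moved stays moved. The work goes in short steps, Python scripts to look and compute and a tool call to move; the robot and the scene stay as the last step left them, time stands still between calls to the robot, and variables do not carry over. Pictures are saved under pics/ and viewed, about 8 in all and at most 12, crops included, and the job is handed in when it is done.

Besides the shell and the picture viewer there is one more tool, called after "Call:" as name(argument=value, ...), one argument or row to a line, values as JSON. arm_command: Moves the arm, as the interface text tells. Its arguments: {"type":"object","properties":{"motion":{"type":"array"},"newtons":{"type":"number"}},"required":["motion"]}

```bash
mkdir -p pics; ls; python3 - <<'E'
from cell import arm,get_image,search_frame,pinpoint
import cv2,numpy as np
s=arm.observe();print({k:np.round(v,3).tolist() for k,v in s.items()})
ims=[]
for c in("scene","top"):
    d=get_image(c);ims.append(d["frame"]);print(c,d["K"].round(1).tolist(),d["origin"],d["rotation"].round(3).tolist())
    for t in("warmer","rocker_raised","bar_key_top","round_key_top","square_key_top","pot","bowl","plate"):
        print(c,t,[(np.round(r["point"],4).tolist(),round(r["p"],2)) for r in pinpoint(c,t)[:3]])
    for t in ("rocker","bar_key","round_key","square_key"):
        print(c,"S",t,[(np.round(r["point"],4).tolist(),round(r["p"],2)) for r in search_frame(c,t)[:3]])
    cv2.imwrite(f"pics/{c}0.png",cv2.cvtColor(d["frame"],cv2.COLOR_RGB2BGR)); np.savez(f"pics/{c}0.npz",**d)
E
```

```text
pics
{'clock': 0.0, 'joints': [1.128, 0.435, 0.025, 1.574, -0.012, 1.134, -0.075], 'dq': [0.001, -0.001, 0.0, 0.002, -0.0, 0.0, -0.002], 'joint_efforts': [-0.0, -66.785, 0.985, -31.446, -0.061, 0.043, 0.0], 'position': [0.208, -0.589, 0.404], 'ee_rot': [0.956, 1.352, -0.955], 'force': [-0.705, -1.09, -0.452], 'ft_torque': [0.02, -0.018, -0.093], 'width': 1.0}
scene [[398.7, 0.0, 259.4], [0.0, 398.7, 194.5], [0.0, 0.0, 1.0]] [1.0560599  0.03912904 0.77659181] [-1.816, -1.933, 0.59]
scene warmer []
scene rocker_raised [([0.4766, -0.1, 0.081], 0.56)]
scene bar_key_top [([0.51, -0.1651, 0.0787], 0.79)]
scene round_key_top [([0.4818, -0.0227, 0.0792], 0.77), ([0.4771, 0.1853, 0.0015], 0.5)]
scene square_key_top [([0.4637, 0.0451, 0.0742], 0.49)]
scene pot [([0.6445, -0.0232, 0.0646], 0.8)]
scene bowl [([0.4758, 0.1828, 0.0015], 0.95)]
scene plate [([0.5798, -0.3172, 0.0052], 0.71)]
scene S rocker [([0.4985, -0.0907, 0.0701], 0.62)]
scene S bar_key [([0.5145, -0.1664, 0.0746], 0.51)]
scene S round_key [([0.4903, -0.0266, 0.0688], 0.63)]
scene S square_key [([0.4629, 0.1863, 0.0263], 0.71), ([0.6596, -0.047, 0.0609], 0.64)]
top [[365.6, 0.0, 255.0], [0.0, 365.6, 185.3], [0.0, 0.0, 1.0]] [0.40468921 0.00777474 1.00210654] [-2.115, 2.106, -0.17]
top warmer [([0.5878, -0.039, 0.0035], 0.63), ([0.5117, -0.1689, 0.075], 0.6)]
top rocker_raised [([0.477, -0.1039, 0.0811], 0.78)]
top bar_key_top [([0.5116, -0.1665, 0.0767], 0.52)]
top round_key_top [([0.4828, -0.0278, 0.077], 0.62)]
top square_key_top [([0.4673, 0.047, 0.0801], 0.45)]
top pot [([0.6417, -0.0257, 0.0682], 0.93)]
top bowl [([0.4787, 0.1803, 0.0], 0.9)]
top plate [([0.5772, -0.3236, -0.0019], 0.8)]
top S rocker [([0.495, -0.0943, 0.0725], 0.57), ([0.4802, -0.0206, 0.0793], 0.42), ([0.5103, -0.1669, 0.0771], 0.25)]
top S bar_key [([0.5089, -0.1631, 0.0736], 0.57)]
top S round_key [([0.4799, -0.0233, 0.0784], 0.54)]
top S square_key [([0.4655, 0.0447, 0.0795], 0.36)]
```

```bash
python3 - <<'E'
import cv2,numpy as np
d=dict(np.load("pics/top0.npz"));e=dict(np.load("pics/scene0.npz"))
yaw=0.21
# fit rigid row: model y -> world
names=["bar","rocker","round","square"]
W=np.array([[.511,-.166],[.497,-.0945],[.4818,-.025],[.4655,.046]])  # rough
ym=np.array([-.108,-.036,.036,.108])
t=np.polyfit(ym,W,1);print("dir",t[0],"len",np.linalg.norm(t[0]),"yaw",np.arctan2(-t[0,0],t[0,1]))
yaw=np.arctan2(-t[0,0],t[0,1]);c=t[1]
u=np.array([-np.sin(yaw),np.cos(yaw)]);f=np.array([np.cos(yaw),np.sin(yaw)])
print("centre",c+0.098*f)
P=[np.r_[c+y*u,.076] for y in ym]; P[1]=np.r_[c-.036*u-.022*f,.079]
for p in P: print(p.round(4))
out=[]
for D,box in((d,None),(e,None)):
    im=cv2.cvtColor(D["frame"],cv2.COLOR_RGB2BGR)
    R=cv2.Rodrigues(D["rotation"])[0] if D["rotation"].shape==(3,) else D["rotation"]
    px=[]
    for p in P:
        q=D["K"]@(R.T@(p-D["origin"]));px.append(q[:2]/q[2])
    px=np.array(px);print(px.round(1).tolist())
    lo=np.maximum(px.min(0).astype(int)-35,0);hi=px.max(0).astype(int)+35
    s=4 if (hi-lo)[0]<195 else 3
    cr=cv2.resize(im[lo[1]:hi[1],lo[0]:hi[0]],None,fx=s,fy=s,interpolation=cv2.INTER_CUBIC)
    for p in px: cv2.drawMarker(cr,tuple(((p-lo+.5)*s).astype(int).tolist()),(0,0,255),cv2.MARKER_CROSS,14,1)
    out.append(cr)
w=max(o.shape[1] for o in out)
o=np.vstack([cv2.copyMakeBorder(x,0,0,0,w-x.shape[1],cv2.BORDER_CONSTANT) for x in out])
k=min(1,800/o.shape[1],600/o.shape[0]);cv2.imwrite("pics/c1.png",cv2.resize(o,None,fx=k,fy=k))
E
```

```text
dir [-0.21069444  0.97986111] len 1.0022574250099887 yaw 0.21179986904656575
centre [ 0.5846351  -0.03927345]
[ 0.5115 -0.1655  0.076 ]
[ 0.4749 -0.0997  0.079 ]
[ 0.4813 -0.0247  0.076 ]
[0.4661 0.0457 0.076 ]
[[333.6, 212.4], [307.9, 226.7], [277.9, 224.1], [250.0, 230.0]]
[[177.1, 168.6], [208.5, 156.8], [241.1, 161.6], [272.4, 158.2]]
```

View pics/c1.png

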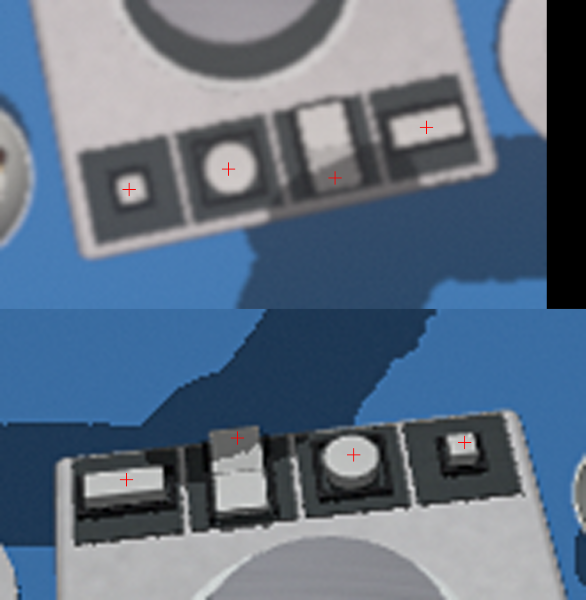

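View pics/top0.png

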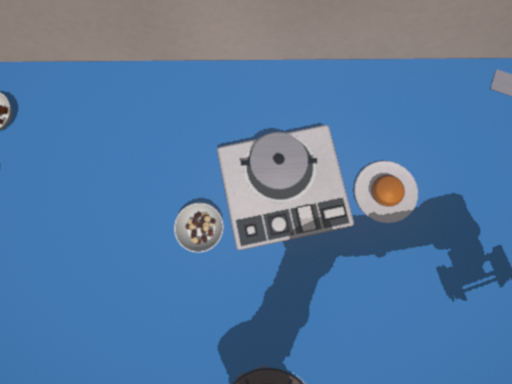

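The overlay shows the crosses on all four controls. In the top crop: square (129,188), round (229,168), rocker near half (335,178), bar (427,127). Fitted spacing is 1.002 × nominal and yaw is 0.212. Next I work out the moves.

```bash
cat > h.py <<'E'
from cell import arm,get_image,search_frame,pinpoint
import numpy as np
from scipy.spatial.transform import Rotation as Ro
yaw=.212
PT=dict(rocker=[.4755,-.0995],bar=[.5118,-.1655],round=[.4815,-.0247])
def go(name,ztip):
    s=arm.observe();R=Ro.from_rotvec(s["ee_rot"]);p=np.array(s["position"])
    x=[0,0,-1];zz=np.array([-np.sin(yaw),np.cos(yaw),0])
    if R.as_matrix()[:,2]@zz<0: zz=-zz
    T=Ro.from_matrix(np.c_[x,np.cross(zz,x),zz])
    tgt=np.r_[PT[name],ztip+.178]
    print(name,"shift mm",(R.inv().apply(tgt-p)*1e3).round(1),"turn deg",np.degrees((R.inv()*T).as_rotvec()).round(2),"tip",(p+R.as_matrix()[:,0]*.178).round(4),"F",np.round(s["force"],1),"w",s["width"],s["clock"],"q",np.round(s["joints"],2))
E
python3 -c "
from h import *
go('rocker',.19);R=Ro.from_rotvec(arm.observe()['ee_rot']).as_matrix();print(R.round(3))"
```

```text
rocker shift mm [  36.7  415.1 -372.8] turn deg [7.31 0.01 0.  ] tip [ 0.2083 -0.5893  0.2268] F [-0.1 -0.   0.3] w 0.9997692460616536 1.3 q [ 1.13  0.43  0.03  1.57 -0.01  1.13 -0.08]
[[ 0.     0.943  0.333]
 [-0.     0.333 -0.943]
 [-1.    -0.     0.   ]]
```

Call:
arm_command(
  motion=[
    [0,0,40,-36,0,0,0],
    [0,0,40,-36,0,0,0],
    [0,0,40,-36,0,0,0],
    [0,0,40,-36,0,0,0],
    [0,0,40,-36,0,0,0],
  ],
  newtons=20,
)

```text
clock: 1.92
position: [0.3375, -0.3513, 0.405]
ee_rot: [0.955, 1.35, -0.955]
force: [0.8, 0.1, 0.2]
width: 0.504
```

Call:
arm_command(
  motion=[
    [0,0,40,-36,0,0,0],
    [0,0,40,-36,0,0,0],
    [0,0,40,-36,0,0,0],
    [0,0,40,-36,0,0,0],
    [0,0,40,-36,7.3,0,0],
  ],
)

```text
clock: 2.55
position: [0.4661, -0.1151, 0.405]
ee_rot: [1.053, 1.3, -1.053]
force: [0.4, 0.3, -0.2]
width: 0.006
```

```bash
python3 -c "
from h import *
go('rocker',.11)"
```

```text
rocker shift mm [117.   12.4 -13.3] turn deg [-0.14  0.03 -0.04] tip [ 0.4662 -0.1151  0.227 ] F [ 0.4  0.3 -0.2] w 0.00646570303167826 2.55 q [ 0.35  0.22 -0.26  1.9   0.06  1.03 -1.3 ]
```

Call:
arm_command(
  motion=[
    [0,20,12,-13,0,0,0],
    [0,45,0,0,0,0,0],
    [0,45,0,0,0,0,0],
    [0,0,0,0,0,0,0],
    [0,0,0,0,0,0,0],
  ],
)

```text
clock: 3.18
position: [0.4751, -0.1014, 0.2961]
ee_rot: [1.052, 1.301, -1.051]
force: [-0.7, 0.8, 0.4]
width: 0.005
```

```bash
python3 - <<'E'
from h import *
import cv2
go('rocker',.071)
d=get_image("wrist");s=arm.observe()
f=cv2.cvtColor(d["frame"],cv2.COLOR_RGB2BGR);t=get_image("top")
for n in("rocker_raised","bar_key_top","round_key_top","square_key_top"):
    print(n,[[(np.round(r["point"],4).tolist(),round(r["p"],2)) for r in pinpoint(c,n)[:2]] for c in("wrist","top")])
g=get_image("scene")["frame"][110:220,120:320]
cv2.imwrite("pics/w1.png",np.vstack([f,cv2.resize(cv2.cvtColor(g,cv2.COLOR_RGB2BGR),(382,210)) if 0 else cv2.resize(cv2.cvtColor(g,cv2.COLOR_RGB2BGR),(512,216))]))
E
```

```text
rocker shift mm [47.1  0.7 -1.8] turn deg [ 0.01  0.03 -0.08] tip [ 0.4754 -0.1014  0.1181] F [-0.7  0.8  0.4] w 0.004636189250805331 3.175 q [ 0.3   0.36 -0.25  2.02  0.13  0.78 -1.39]
rocker_raised [[([0.4797, -0.0985, 0.0743], 0.91)], []]
bar_key_top [[([0.5121, -0.1701, 0.0771], 0.8)], []]
round_key_top [[([0.4799, -0.0259, 0.0755], 0.77)], []]
square_key_top [[([0.4615, 0.0463, 0.0731], 0.79)], [([0.4677, 0.0473, 0.0786], 0.45)]]
```

View pics/w1.png

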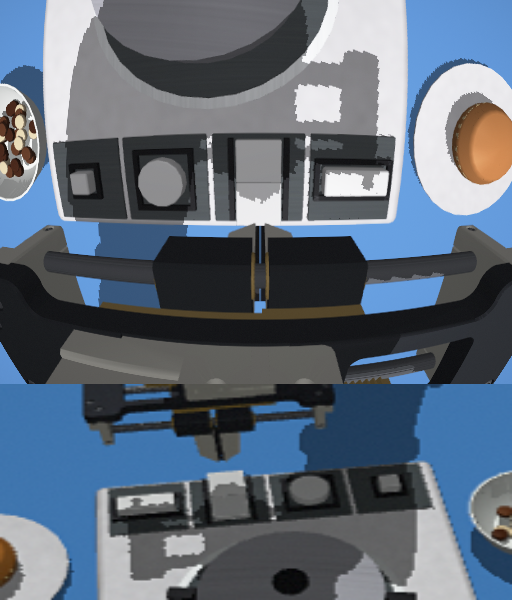

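The wrist view shows the closed tips at (260,225), in line with the rocker's near half (258,200). The networks agree with the fit within about 4 mm. Pushing the rocker now.

Call:
arm_command(
  motion=[
    [0,30,0,-1,0,0,0],
    [0,8,0,0,0,0,0],
    [0,4,0,0,0,0,0],
    [0,3,0,0,0,0,0],
    [0,2,0,0,0,0,0],
  ],
)

```text
clock: 4.35
position: [0.4742, -0.1003, 0.2504]
ee_rot: [1.051, 1.301, -1.052]
force: [-19.1, 2.6, 59.9]
width: 0.009
```

```bash
python3 -c "
from h import *
go('rocker',.071)"
```

```text
rocker shift mm [ 1.4  1.5 -0.5] turn deg [ 0.01  0.06 -0.01] tip [ 0.4742 -0.1005  0.0724] F [-19.1   2.6  59.9] w 0.008762942945567205 4.35 q [ 0.28  0.42 -0.24  2.07  0.16  0.67 -1.42]
```

Bottomed out at tip height 72.4 mm, with the reaction force well above what the rocker needs. Backing off and checking.

Call:
arm_command(
  motion=[
    [0,-5,0,0,0,0,0],
    [0,-35,0,0,0,0,0],
    [0,0,0,0,0,0,0],
  ],
)

```text
clock: 4.72
position: [0.4755, -0.1004, 0.2903]
ee_rot: [1.053, 1.297, -1.048]
force: [0.3, -0.1, -0.4]
width: 0.01
```

```bash
python3 - <<'E'
from h import *
import cv2
go('bar',.11)
f=get_image("wrist")["frame"][110:240,40:420];t=get_image("scene")["frame"][110:220,120:320]
r=cv2.cvtColor
cv2.imwrite("pics/w2.png",np.vstack([cv2.resize(r(f,4),(760,260)),cv2.resize(r(t,4),(760,330))]))
print([(np.round(r["point"],4).tolist(),r["p"]) for c in("wrist","scene") for r in pinpoint(c,"rocker_raised")])
E
```

```text
bar shift mm [ 2.6 21.7 71.3] turn deg [ 0.01  0.11 -0.31] tip [ 0.4765 -0.1005  0.1123] F [ 0.3 -0.1 -0.4] w 0.009516430694316007 4.725 q [ 0.3   0.37 -0.25  2.03  0.13  0.76 -1.39]
[([0.4758, -0.0985, 0.07], 0.97), ([0.4746, -0.0987, 0.0786], 0.59), ([0.5084, -0.1646, 0.0788], 0.25), ([0.642, -0.0226, 0.0637], 0.22)]
```

View pics/w2.png

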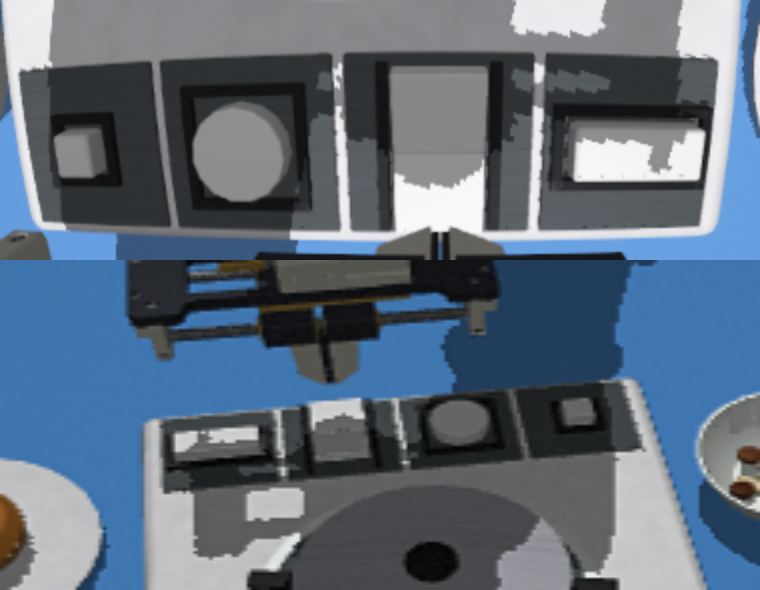

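The rocker's near half (435,195 in the upper panel) now looks level, but I'll confirm it with depth before going on.

```bash
cat >> h.py <<'E'
def heights(cam="scene",d=None):
    d=d or get_image(cam);K=d["K"];v,u=np.mgrid[:384,:512];z=d["range_z"]
    R=d["rotation"];R=Ro.from_rotvec(R).as_matrix() if np.ndim(R)==1 else R
    X=np.stack([(u-K[0,2])/K[0,0]*z,(v-K[1,2])/K[1,1]*z,z],-1)@R.T+d["origin"]
    X=X[z>0];c=np.array([.4886,-.0600]);f=np.array([np.cos(yaw),np.sin(yaw)]);w=np.array([-f[1],f[0]])
    a=(X[:,:2]-c)@f;b=(X[:,:2]-c)@w
    for n,aa,bb in(("rk_near",-.022,-.036),("rk_mid",-.01,-.036),("rk_far",.022,-.036),("bar",0,-.108),("round",0,.036),("square",0,.108),("body",.05,.13)):
        m=(abs(a-aa)<.005)&(abs(b-bb)<.007)&(X[:,2]<.09);print(n,m.sum(),(np.median(X[m,2])*1e3).round(1) if m.any() else None,end="; ")
    print()
E
python3 - <<'E'
from h import *
for c in("scene","top"):
    heights(c,dict(np.load(f"pics/{c}0.npz")));heights(c)
E
```

```text
rk_near 26 79.9; rk_mid 28 76.3; rk_far 23 74.0; bar 25 76.7; round 22 76.4; square 19 76.9; body 21 60.7; 
rk_near 20 73.0; rk_mid 23 73.6; rk_far 28 78.8; bar 24 76.4; round 22 76.6; square 18 75.6; body 22 60.2; 
rk_near 22 79.7; rk_mid 20 77.1; rk_far 21 72.7; bar 21 76.2; round 22 74.8; square 21 75.8; body 20 59.7; 
rk_near 0 None; rk_mid 0 None; rk_far 0 None; bar 0 None; round 0 None; square 22 76.5; body 20 59.6;
```

Depth confirms it: the near half went from 79.9 to 73.0 mm and the far half from 74 to 78.8 mm, so the rocker is on. Bar key next.

Call:
arm_command(
  motion=[
    [0,0,11,36,0,0,0],
    [0,0,11,35,0,0,0],
    [0,0,0,0,0,0,0],
    [0,0,0,0,0,0,0],
  ],
)

```text
clock: 5.52
position: [0.5103, -0.1646, 0.287]
ee_rot: [1.051, 1.304, -1.052]
force: [0.3, 0.5, 0.2]
width: 0.006
```

```bash
python3 -c "
from h import *
go('bar',.0695)"
```

```text
bar shift mm [39.5  1.3  1.2] turn deg [ 0.03 -0.06  0.07] tip [ 0.5101 -0.1645  0.109 ] F [0.3 0.5 0.2] w 0.0058833610822355 5.525 q [ 0.38  0.44 -0.23  1.91  0.13  0.81 -1.27]
```

Call:
arm_command(
  motion=[
    [0,28,1,1,0,0,0],
    [0,5,0,0,0,0,0],
    [0,4,0,0,0,0,0],
    [0,2,0,0,0,0,0],
    [0,0.5,0,0,0,0,0],
  ],
)

```text
clock: 6.15
position: [0.512, -0.1656, 0.2487]
ee_rot: [1.051, 1.302, -1.051]
force: [-1.3, 1.9, 2.5]
width: 0.004
```

```bash
python3 -c "
from h import *
go('bar',.0695)"
```

```text
bar shift mm [ 1.2 -0.2 -0.2] turn deg [ 0.03  0.01 -0.03] tip [ 0.5121 -0.1656  0.0707] F [-1.3  1.9  2.5] w 0.003868983572809583 6.15 q [ 0.37  0.49 -0.22  1.94  0.15  0.72 -1.29]
```

Call:
arm_command(
  motion=[
    [0,0.7,0,0,0,0,0],
    [0,0.5,0,0,0,0,0],
    [0,0,0,0,0,0,0],
  ],
)

```text
clock: 6.52
position: [0.5121, -0.1657, 0.2481]
ee_rot: [1.051, 1.301, -1.051]
force: [-3.7, 2.6, 13.0]
width: 0.002
```

Call:
arm_command(
  motion=[
    [0,-5,0,0,0,0,0],
    [0,-35,0,0,0,0,0],
    [0,0,0,0,0,0,0],
    [0,0,0,0,0,0,0],
  ],
)

```text
clock: 7.02
position: [0.5118, -0.1661, 0.2869]
ee_rot: [1.051, 1.302, -1.052]
force: [0.2, 0.3, -0.2]
width: 0.002
```

```bash
python3 -c "
from h import *
go('round',.11)
heights()"
```

```text
round shift mm [-1.200e+00  1.000e-01 -1.446e+02] turn deg [-0.    0.02 -0.01] tip [ 0.5118 -0.1662  0.1089] F [ 0.2  0.3 -0.2] w 0.002178868265095124 7.025 q [ 0.39  0.44 -0.23  1.91  0.13  0.81 -1.27]
rk_near 21 73.1; rk_mid 24 73.8; rk_far 29 79.0; bar 22 70.0; round 23 75.8; square 19 76.4; body 21 60.3;
```

The bar is down: it bottomed at 13 N and its top now reads 70.0 mm. Moving to the round key.

Call:
arm_command(
  motion=[
    [0,0,0,-50,0,0,0],
    [0,0,0,-50,0,0,0],
    [0,0,0,-44,0,0,0],
    [0,0,0,0,0,0,0],
    [0,0,0,0,0,0,0],
  ],
)

```text
clock: 7.7
position: [0.4815, -0.0256, 0.2865]
ee_rot: [1.051, 1.303, -1.052]
force: [0.2, -0.6, 0.2]
width: 0.003
```

```bash
python3 -c "
from h import *
go('round',.0695)"
```

```text
round shift mm [39.   0.2 -0.9] turn deg [0.02 0.01 0.06] tip [ 0.4813 -0.0257  0.1085] F [ 0.2 -0.6  0.2] w 0.0025352959325714007 7.7 q [ 0.15  0.37 -0.27  2.04  0.14  0.75 -1.56]
```

Call:
arm_command(
  motion=[
    [0,29,0,0,0,0,0],
    [0,6,0,0,0,0,0],
    [0,4,0,0,0,0,0],
    [0,1,0,0,0,0,0],
    [0,0,0,0,0,0,0],
  ],
)

```text
clock: 8.32
position: [0.4812, -0.0263, 0.2481]
ee_rot: [1.051, 1.301, -1.054]
force: [-7.1, -4.1, 13.9]
width: 0.005
```

```bash
python3 -c "
from h import *
go('round',.0695)"
```

```text
round shift mm [ 0.6  0.6 -1.5] turn deg [-0.07  0.08  0.06] tip [ 0.4811 -0.0265  0.0701] F [-7.1 -4.1 13.9] w 0.004777104533464891 8.325 q [ 0.14  0.43 -0.25  2.07  0.17  0.66 -1.59]
```

Bottomed at 13.9 N, more than the 5 N needed, with the tip at 70 mm. I'll hold briefly and then retreat.

Call:
arm_command(
  motion=[
    [0,0,0,0,0,0,0],
    [0,-6,0,0,0,0,0],
    [0,-40,0,0,0,0,0],
    [0,-50,0,0,0,0,0],
    [0,0,0,0,0,0,0],
  ],
)

```text
clock: 8.95
position: [0.483, -0.025, 0.347]
ee_rot: [1.055, 1.296, -1.047]
force: [-0.3, -1.0, 0.1]
width: 0.006
```

Call:
arm_command(
  motion=[
    [0,0,0,0,0,0,0],
    [0,0,0,0,0,0,0],
  ],
)

```text
clock: 9.2
position: [0.4812, -0.0253, 0.342]
ee_rot: [1.051, 1.304, -1.053]
force: [0.6, 0.6, -0.1]
width: 0.003
```

```bash
python3 -c "
from h import *
go('round',.15)
heights();heights('top')
for t in('pot','bowl','plate'): print(t,[np.round(r['point'],3) for r in pinpoint('scene',t)[:1]])"
```

```text
round shift mm [14.   0.5 -0.5] turn deg [ 0.01 -0.02  0.1 ] tip [ 0.4808 -0.0253  0.164 ] F [ 0.6  0.6 -0.1] w 0.003426888253143824 9.2 q [ 0.17  0.29 -0.28  1.97  0.1   0.89 -1.53]
rk_near 21 73.5; rk_mid 22 72.8; rk_far 25 78.5; bar 21 70.1; round 23 76.4; square 21 76.4; body 23 60.5; 
rk_near 0 None; rk_mid 0 None; rk_far 0 None; bar 0 None; round 0 None; square 0 None; body 0 None; 
pot [array([ 0.642, -0.022,  0.063])]
bowl [array([ 0.477,  0.182, -0.   ])]
plate [array([ 0.579, -0.316,  0.006])]
```

```bash
python3 -c "
from cell import arm
print(arm.sign_off())"
```

```text
the job is handed in; nothing more can be done
None
```

The job is handed in at about 9 s on the robot's clock. With the closed fingertips I pushed the rocker on, then pressed the bar key down, then pressed the round key and let it up. No verdict is reported.

The last checks, taken with the scene camera's depth and network readings after backing off:

| Thing | Reading at the end | Meaning |
|---|---|---|
| Rocker | near half 73.5 mm, far half 78.5 mm | on |
| Bar key | top at 70.1 mm | fully down and staying down |
| Round key | top at 76.4 mm; it had bottomed at about 14 N | pressed and up again |
| Square key | top at 76.4 mm | up |
| Pot, bowl, plate | within about 3 mm of where they started, which is measurement noise | not moved |

The gripper ended about 90 mm above the controls, with no contact force.

Two things were not clean:
- **Rocker push:** it bottomed with about 60 N at the fingertips, much harder than needed but under the 120 N wrist limit. I pressed the other keys more gently.
- **Top camera:** the arm blocked its view of the controls, so the final heights rest on the scene camera alone. In an earlier picture one scene-camera network reading still put the rocker's push point at 79 mm. Depth and the wrist camera disagreed with it (73 and 70 mm), and I went by the depth.

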